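# Fit a retaining ring on a sprung shaft with spreading pliers

## Task

The spreading pliers hang in their rack with their tips in the eyes of the steel retaining ring. Squeeze and carry them to spread the ring over the grooved shaft of the bearing hub, press the brass washer gently fully down with it and let the ring close in the groove, so that it keeps the washer down. Never touch the ring with the fingers, never press hard on the hub, leave the mug, blue case and tape measure where they are, and hang the empty pliers back in the rack by their crossbar.

Things in the scene. Friction and masses are not known exactly. Their poses are not given: they have to be found in the camera images.
- rack: Steel pliers rack, fixed, base plate 96 x 84 mm. Origin: underside centre on the bench, z up. Midway between its two uprights a black ledge 30 mm high, with a 4 mm high round boss, carries the ring at the start.
- rack_notch (a point): Where the centre of the pliers' crossbar lies when hung: rack x = y = 0, 123.5 mm above the bench. The two uprights at rack x = +-30 mm have open-topped 90 degree V notches, mouth about +-17 mm in rack y, top of the V 134 mm high. The crossbar lies along the rack's x.
- pliers: Loose steel pliers, about 0.16 kg, upright: tips down, two black rubber handles up, arms not crossing, so that squeezing the handles spreads the tips. Origin at the pivot; z up along the tool, y from handle to handle, x along the crossbar. Crossbar 8 mm thick, 84 mm long, 26 mm above the origin. Hung in the rack, the origin is 97.5 mm above the bench, x along rack x.
- pliers_grip (a point): Midway between the handles, 68 mm above the pivot. Handles 22 mm wide in x, outer faces from 48 to 88 mm above the pivot, 56 mm apart released, about 41 mm squeezed to the built-in stop (harmless to the ring). Under each face a ledge 3 mm proud (44 to 48 mm) for fingertips to bear down on. Spring 4 N; spreading the ring takes about 14 N. At 54 mm they are eased but still held.
- pliers_tips (a point): Midway between the tips, 62 mm below the pivot, level with the underside of the 12 mm wide collars that press on the ring's eyes. From each collar a pin 4.4 mm thick goes 9 mm down through an eye; pins at y = +-25 mm released, about 32 mm fully squeezed. Between the tips there is room for the shaft, up to 40 mm high.
- ring: Loose open retaining ring, plain steel, 4.5 mm thick, 0.06 kg, 25.8 mm inside when closed, back bridge at -x, gap at +x, an eye with a 7 mm hole at y = +-25 mm (64 mm over the eyes). Origin: underside centre, z up. Starts on the rack's ledge, concentric under the pliers, y along theirs, both pins in its eyes, top 1 mm below the collars. Spread, the pins carry it.
- ring_left (a joint): How far each side of the ring is spread (m): 0 closed, 0.008 at most; both sides move alike, outwards along ring y. Its spring closes it with 6 N, 9 N when spread 4.5 mm. It passes over the shaft when spread 4.5 mm or more; fully squeezed pliers spread it about 5.5 mm.
- hub: Grey bearing hub, fixed, 84 x 84 mm flange with four bolts. Origin: underside centre on the bench, z up on the shaft's axis. A steel shaft of 30 mm diameter stands in it. From its tip down: cone 10 mm high (18 mm wide at the tip), full shaft 14.5 mm, groove 6.5 mm high and 24 mm in diameter, full shaft. Top of the free brass washer: 22.8 mm below the tip.
- hub_top (a point): On the hub's axis, 87 mm above the bench: the mean height of the shaft's tip. The real shaft, with its groove and washer, stands up to 15 mm higher or lower, differs from start to start and is not measured: find the washer's stop by feel.
- washer (a joint): How far the sprung brass cup washer (41 mm wide, round the shaft, covering the groove) is pressed down (m): 0 free, 0.007 hard stop; 3 N at 0, 6 N at the stop, 25 N is too much. The ring on it can close in the groove only when it is down by more than 0.0062; at the stop it surely can. A seated ring keeps it at about 0.006.
- mug: White spotted mug, 78 x 114 x 93 mm, a bystander; origin at its underside centre.
- bit_case: Blue flat case, 98 x 165 x 35 mm, a bystander; origin at its underside centre.
- tape_measure: Yellow and black tape measure, 36 x 87 x 66 mm, a bystander; origin at its underside centre.
Mind the look-alikes: they are no part of the job. What is shaped like the hub but red is not meant.

How it is judged:
By the outcome, as a careful person would: the job done as asked, in the order asked, and still so for the second after the job is handed in, with the robot touching nothing.
It also fails if it takes over 64 s, if anything falls off the work surface, if the arm or the gripper's body presses on something with over 40 N, if the wrist force passes 120 N, or if a joint passes its speed limit or range.

## Robot

A 6-joint arm with a two-finger parallel gripper is mounted at the origin on the work surface; the furniture and walls round the work are solid. World frame = base frame: x ahead of the robot, y to its left, z up, the work surface at z = 0. Lengths are in m, angles in rad, forces in N, time in s.
With the tool pointing down it reaches from about 0.425 to 0.95 m from the base axis. Payload 3.5 kg.
Tool frame: the origin (TCP) lies between the finger pads; the fingertips stand 22 mm ahead of it and the grasp point (between the pads) lies 3 mm ahead of it; z points along the fingers, y is the line along which they close (so a half turn about z gives the same grasp; the last joint's range is limited). The gripper opens to 85 mm and grips with 20 to 120 N. Pads are 22 mm wide; open, the fingers measure 114 mm over their backs; the gripper's body (76 mm by 85 mm) begins 54 mm behind the grasp point. The pads swing forward as they close: fully open they stand 13 mm farther back than shut.
Start: joints at [-1.407, 0.286, 1.577, -0, 1.279, -0.15], TCP at [0.208, -0.642, 0.253] pointing down, gripper open.
Joint ranges: [-2.77, 2.77], [-0.9, 2.22], [0.21, 2.48], [-1.53, 4.67], [0.24, 2.81], [-2.84, 2.84]. Speed limits (rad/s): [2.79, 2.79, 3.14, 3.14, 3.14, 3.14].

## Interface

Orientations are given as a rotation vector (axis times angle).
In Python, from station import observe, vision, ticket gives the robot as it stands.
- The arm moves only by the tool apply_moves, never from a script. Its argument "increments" is a list of rows, each an object of numbers: "dx", "dy", "dz": the shift along the tool's x, y, z normalised to -1 to 1, where 1 is 0.025 m; "wx", "wy", "wz": the turn, a rotation vector about the tool's x, y, z normalised to -1 to 1, where 1 is 0.08 rad; "grip": the gripper command: -1 is shut, 1 is fully open, values between are in proportion. In form: [{"dx": .., "dy": .., "dz": .., "wx": .., "wy": .., "wz": .., "grip": ..}, ...]. A call has 1 to 5 rows; each row shifts and turns the commanded pose from where the row before left it, along the tool's axes as they then stand; what a row does not reach is not made up. A row lasts 1/12 s, in which the tool goes at most 41.7 mm and 7.16 degrees, less where a joint would pass 70% of its speed; a pose out of reach is approached as far as the arm can. A call with a number of a shift or a turn outside -1 to 1 is refused whole. A call with a gripper value outside its range is refused whole. The fingers move at their own pace and stop on an object; "force" is the grip in N (left out, the last holds). Time passes only in rows, so rows that do not move let the fingers close. It gives the time, the measured TCP pose, the force, the opening and the grip force at its end, in the units of the state.
- observe(): the state, without advancing time (a new reading comes with each control period).
- vision.get_image(name): name is "scene" or "top" or "wrist"; returns the picture (480x640x3 uint8, red, green, blue); there is no depth.
- vision.get_calibration(name): a dict with "fx", "fy", "cx", "cy" (pixels), "k1" (the pictures are not rectified: a ray, as slopes to the right and down, at radius r is drawn at 1 + k1 r^2 times it, then the intrinsics apply), "position" and "rotation" of the camera in the world. Camera axes: x right, y down, z forward; pixel columns grow to the right and rows downward; lengths in m; the calibration is good to about 2 mm. A picture is of the moment at which its call begins: read the wrist's pose just before it. get_calibration takes no time and is no camera call; for the wrist camera it gives the pose at the moment of the call.
- ticket.hand_in(): hands the job in; it is judged then, once.
Trained networks look in the newest picture that a camera, given by its name, has taken for a name from the list of things; names that differ only in an ending like _2 or _b are one class to them, and where a whole thing is asked for, a point or a joint stands for the part that bears it (a point fixed in the world has none). Each returns a list of dicts, best first, with "confidence" (0 to 1); they miss things now and then, are a little off and sometimes report something else, mostly with a low value. They report only what shows in the picture. A call takes as long as a camera call. They do not tell look-alikes from the thing itself.
- vision.search_frame(name, camera): "extent" ([left, top, right, bottom] in pixels, round what is visible of it).
The state is a dict: "t": time; "joint_positions": joint angles; "joint_vel": joint speeds; "joint_efforts": joint torques, N m; "tcp_pos": TCP position; "tcp_rot": TCP orientation; "force": force on the tool from outside, world axes, zero at the start; "moment": the same for the moment, N m; "opening": opening from 0.0 (shut) to 1.0 (fully open); "grip_force": force on a finger pad.
Only numpy, scipy, OpenCV 4.12 (cv2) and the standard library are available. Lean on these libraries where they do the work, as an engineer would, in place of code of your own. Each camera call takes 0.05 s, during which the arm holds its last target. There are 200 camera calls.

## Working session

There is one attempt and no reset: what is moved stays moved. The work goes in short steps, Python scripts to look and compute and a tool call to move; the robot and the scene stay as the last step left them, time stands still between calls to the robot, and variables do not carry over. Pictures are saved under pics/ and viewed, at most 10 in all, crops included, and the job is handed in when it is done.

Besides the shell and the picture viewer there is one more tool, called as a command line: name --argument value ..., lists and objects as JSON in quotes. apply_moves: Moves the arm, as the interface text tells. Its arguments: {"type":"object","properties":{"increments":{"type":"array"},"force":{"type":"number"}},"required":["increments"]}

```bash
mkdir -p pics; ls
python3 - <<'E'
from station import observe, vision
import cv2
s=observe();print(s)
for c in("scene","top"):
    im=vision.get_image(c);cv2.imwrite(f"pics/{c}0.png",im[:,:,::-1])
    k=vision.get_calibration(c);print({a:(b.tolist() if hasattr(b,'tolist') else b) for a,b in k.items()})
    for n in("rack","pliers","hub","ring","mug","bit_case","tape_measure"):
        print(c,n,[(d["extent"],round(d["confidence"],2)) for d in vision.search_frame(n,c)[:3]])
E
```

```text
pics
{'t': 0.0, 'joint_positions': array([-1.40698955e+00,  2.87170534e-01,  1.57818888e+00,  1.70406336e-05,
        1.27861673e+00, -1.49955056e-01]), 'joint_vel': array([ 0.00116724,  0.00072659, -0.00041778,  0.00064401, -0.00214082,
        0.0001562 ]), 'joint_efforts': array([-5.45315543e-04, -4.05983627e+01, -2.92627251e+01, -2.01315484e-04,
        5.67277035e-03,  1.18966810e-05]), 'tcp_pos': array([ 0.20829066, -0.64141387,  0.25193745]), 'tcp_rot': array([-3.10065897e+00, -4.90456718e-01,  3.06734689e-07]), 'force': array([ 0.33232857, -1.59665415, -0.8243233 ]), 'moment': array([-0.0567292 ,  0.04073816, -0.06460044]), 'grip_force': 0.0, 'opening': 1.000063653042146}
{'fx': 519.3696687444551, 'fy': 519.3696687444551, 'cx': 325.7402369822131, 'cy': 228.53977430029542, 'k1': 0.025540083494812182, 'position': [1.1032702710060711, 0.11487643631750927, 0.9890078766027756], 'rotation': [-1.8207719697820135, -1.9575442805503234, 0.6211993669471201]}
scene rack [([341.4, 199.3, 379.2, 269.9], 0.91)]
scene pliers [([344.5, 193.2, 376.0, 243.6], 0.7), ([395.1, 277.3, 453.6, 326.3]
[... 356 characters left out ...]
199.2, 380.0, 266.3], 0.56)]
{'fx': 510.31093133540236, 'fy': 510.31093133540236, 'cx': 314.92928026230663, 'cy': 240.4477384275608, 'k1': -0.02544884864232661, 'position': [0.3476017580051608, 0.032861149030434196, 1.0283564598234514], 'rotation': [-2.101707071420762, 2.1447020736379687, -0.14715451666418017]}
top rack [([259.0, 235.3, 306.0, 289.8], 0.95)]
top pliers [([253.0, 233.0, 295.6, 277.8], 0.66)]
top hub [([381.0, 221.1, 427.8, 269.0], 0.78), ([328.5, 290.0, 373.8, 335.6], 0.74), ([227.9, 330.9, 275.2, 373.4], 0.62)]
top ring []
top mug [([183.2, 164.3, 244.1, 216.5], 0.64)]
top bit_case [([254.3, 138.5, 343.0, 188.4], 0.69)]
top tape_measure [([389.3, 138.8, 428.0, 168.0], 0.73)]
```

View pics/scene0.png

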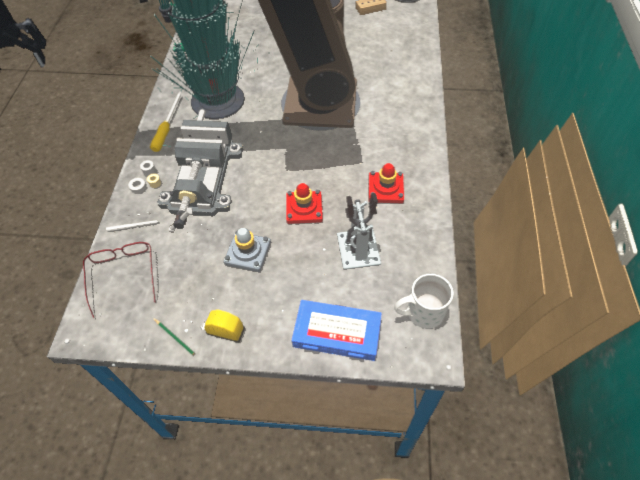

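View pics/top0.png

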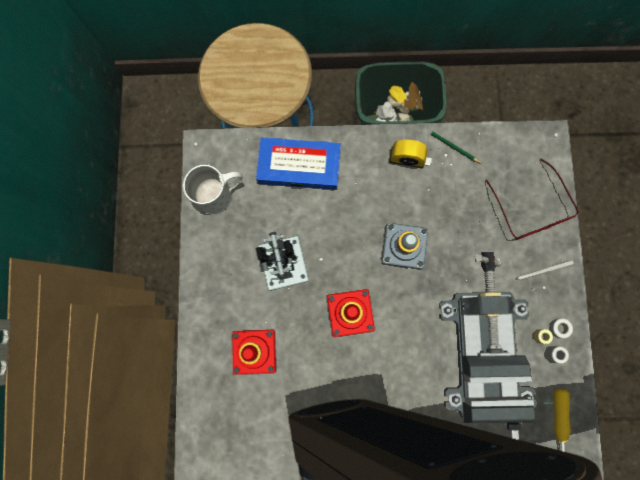

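The candidates for the hub in the top view are grey at (404,246), red at (351,313) and red at (254,352). The grey one fits, because the red look-alikes are excluded. The rack with the pliers is at (282,260). I'll confirm both in one enlarged crop.

```bash
cat > h.py <<'E'
import numpy as np, cv2
from scipy.spatial.transform import Rotation as R
from station import observe, vision
def cal(c):
    k=vision.get_calibration(c); r=np.array(k["rotation"],float)
    return k,(R.from_rotvec(r).as_matrix() if r.size==3 else r.reshape(3,3)),np.array(k["position"])
def ray(k,M,u,v):
    d=np.array([(u-k["cx"])/k["fx"],(v-k["cy"])/k["fy"]]);s=d.copy()
    for _ in range(20): s=d/(1+k["k1"]*(s@s))
    return M@np.array([s[0],s[1],1])
def at(kc,u,v,z):
    k,M,p=kc; d=ray(k,M,u,v); return p+d*(z-p[2])/d[2]
def proj(kc,X):
    k,M,p=kc; c=M.T@(np.array(X)-p); s=c[:2]/c[2]; s=s*(1+k["k1"]*(s@s))
    return np.array([k["fx"]*s[0]+k["cx"],k["fy"]*s[1]+k["cy"]])
E
python3 - <<'E'
from h import *
im=cv2.imread("pics/top0.png")
a=cv2.resize(im[225:300,245:320],None,fx=5.3,fy=5.3,interpolation=cv2.INTER_CUBIC)
b=cv2.resize(im[208:283,367:442],None,fx=5.3,fy=5.3,interpolation=cv2.INTER_CUBIC)
cv2.imwrite("pics/crop.png",np.hstack([a,b]))
k=cal("top")
for n,u,v,z in(("rack",282,262,0),("hub",404,246,0.012),("hubtip",410,240,0.087),("pl",279,252,.165)): print(n,at(k,u,v,z))
k=cal("scene")
for n,u,v,z in(("rack",360,250,0),("hub",247,253,0.012),("hubtip",243,231,0.087)): print(n,at(k,u,v,z))
E
```

```text
rack [0.47599278 0.12637197 0.        ]
hub [ 0.50155743 -0.12034057  0.012     ]
hubtip [ 0.50124714 -0.12070052  0.087     ]
pl [0.47274649 0.11638966 0.165     ]
rack [0.4788438  0.13146504 0.        ]
hub [ 0.51130133 -0.11802568  0.012     ]
hubtip [ 0.50334308 -0.11739963  0.087     ]
```

View pics/crop.png

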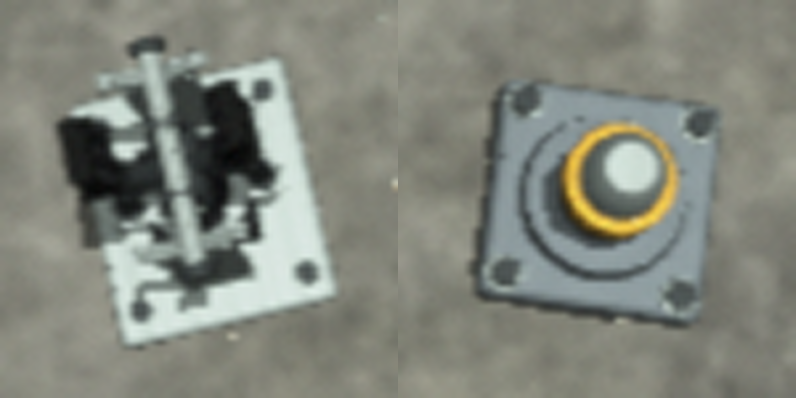

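The crop confirms two things:
- **Grey hub:** on the right, with flange bolts at crop (525,100), (700,122), (505,270) and (680,293).
- **Rack:** on the left, with its crossbar running from (148,45) to (195,270) and handles at (85,160) and (240,120).

Run:
```python
from h import *
k=cal("top")
A=lambda x,y,z:at(k,245+x/5.3-.4,225+y/5.3-.4,z)
B=lambda x,y,z:at(k,367+(x-398)/5.3-.4,208+y/5.3-.4,z)
p,q=A(148,45,.1235),A(195,270,.1235);print("bar",p,q,(p+q)/2,np.linalg.norm(p-q),np.arctan2(*(p-q)[[1,0]]))
c=[A(x,y,.006) for x,y in((278,60),(335,293),(125,345))];print("rack corners",c,(c[0]+c[2])/2,np.arctan2(*(c[0]-c[1])[[1,0]]))
b=[B(x,y,.02) for x,y in((525,100),(700,122),(505,270),(680,293))];print("hub",np.mean(b,0),"tip",B(632,165,.087), "washer",B(620,180,.064))
s=observe();M=R.from_rotvec(s["tcp_rot"]).as_matrix();print(M)
kw=cal("wrist");print(kw[2]-s["tcp_pos"],M.T@(kw[2]-s["tcp_pos"]),M.T@kw[1])
```

```text
bar [0.5135299  0.13191399 0.1235    ] [0.43630458 0.11640945 0.1235    ] [0.47491724 0.12416172 0.1235    ] 0.07876636792840828 0.19813594337806076
rack corners [array([0.5280634 , 0.09470611, 0.006     ]), array([0.43800234, 0.07419363, 0.006     ]), array([0.41990887, 0.15402001, 0.006     ])] [0.47398614 0.12436306 0.006     ] 0.22394169239249997
hub [ 0.50322799 -0.12161013  0.02      ] tip [ 0.50360896 -0.12221096  0.087     ] washer [ 0.50204768 -0.12142998  0.064     ]
[[ 9.51168673e-01  3.08671595e-01 -3.39175637e-05]
 [ 3.08671595e-01 -9.51168674e-01 -2.32683924e-05]
 [-3.94436159e-05  1.16627775e-05 -9.99999999e-01]]
[0.06918346 0.02165137 0.12120061] [ 0.07248353  0.00076228 -0.12120346] [[-1.08258622e-03 -9.59244660e-01 -2.82574786e-01]
 [ 9.99999335e-01 -1.15108655e-03  7.63979318e-05]
 [-3.98552343e-04 -2.82574515e-01  9.59245268e-01]]
```

apply_moves --increments '[{"dx":0.98,"dy":-0.9,"dz":-0.05,"grip":1},{"dx":0.98,"dy":-0.9,"dz":-0.05,"grip":1},{"dx":0.98,"dy":-0.9,"dz":-0.05,"grip":1},{"dx":0.98,"dy":-0.9,"dz":-0.05,"grip":1},{"dx":0.98,"dy":-0.9,"dz":-0.05,"grip":1}]'

```text
$.increments[0]: bad value
```

apply_moves --increments '[{"dx":0.98,"dy":-0.9,"dz":-0.05},{"dx":0.98,"dy":-0.9,"dz":-0.05},{"dx":0.98,"dy":-0.9,"dz":-0.05},{"dx":0.98,"dy":-0.9,"dz":-0.05},{"dx":0.98,"dy":-0.9,"dz":-0.05}]'

```text
$.increments[0]: bad value
```

apply_moves --increments '[{"dx":0.98,"dy":-0.9,"dz":-0.05},{"dx":0.98,"dy":-0.9,"dz":-0.05},{"dx":0.98,"dy":-0.9,"dz":-0.05},{"dx":0.98,"dy":-0.9,"dz":-0.05},{"dx":0.98,"dy":-0.9,"dz":-0.05}]'

```text
$.increments[0]: bad value
```

apply_moves --increments '[{"dx":0.98,"dy":-0.9},{"dx":0.98,"dy":-0.9},{"dx":0.5,"dy":-0.4},{"wz":0.6},{"wz":0.6}]'

```text
$.increments[0]: bad value
```

Run:
```python
from h import *
s=observe();print(s["t"],s["tcp_pos"],s["joint_positions"],s["force"])
im=vision.get_image("wrist");k=cal("wrist")
cv2.imwrite("pics/w1.png",im[:,:,::-1]);print(vision.search_frame("hub","wrist"),proj(k,[.503,-.1215,.087]),proj(k,[.503,-.1215,.02]))
np.save("w1.npy",np.array([k[1],np.tile(k[2],(3,1))]))
```

```text
0.8 [ 0.20836552 -0.64201308  0.25335673] [-1.40700704e+00  2.86252510e-01  1.57669969e+00 -3.89065788e-05
  1.27862303e+00 -1.49995622e-01] [-0.12951679  0.3406739   0.34664096]
[] [-261.17528984 -390.89766268] [-200.67428902 -350.544235  ]
```

View pics/w1.png

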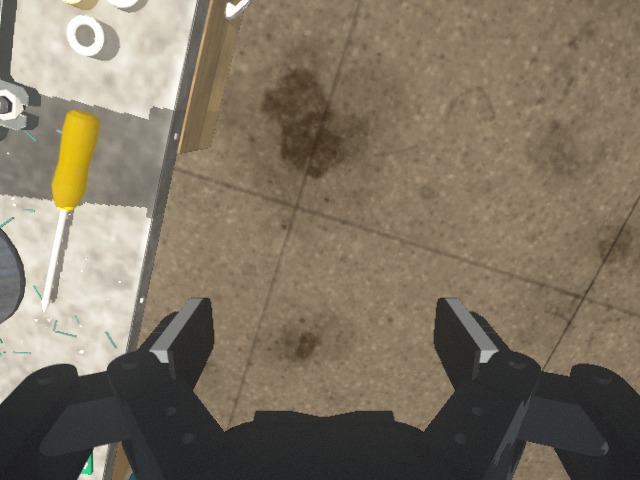

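The moves were refused, probably because every key is needed in each row. The picture still shows the start pose: floor, fingertips at (180,325) and (465,325), and no hub.

apply_moves --increments '[{"dx":0.98,"dy":-0.9,"dz":-0.05,"wx":0,"wy":0,"wz":0,"grip":1},{"dx":0.98,"dy":-0.9,"dz":-0.05,"wx":0,"wy":0,"wz":0,"grip":1},{"dx":0.98,"dy":-0.9,"dz":-0.05,"wx":0,"wy":0,"wz":0,"grip":1},{"dx":0.98,"dy":-0.9,"dz":-0.05,"wx":0,"wy":0,"wz":0,"grip":1},{"dx":0.98,"dy":-0.9,"dz":-0.05,"wx":0,"wy":0,"wz":0,"grip":1}]'

```text
t: 1.32
tcp_pos: [0.2906, -0.4959, 0.2597]
tcp_rot: [3.103, 0.49, 0.0]
force: [1.0, -0.6, 0.5]
opening: 0.999
grip_force: 0.0
```

apply_moves --increments '[{"dx":0.98,"dy":-0.9,"dz":-0.05,"wx":0,"wy":0,"wz":0,"grip":1},{"dx":0.98,"dy":-0.9,"dz":-0.05,"wx":0,"wy":0,"wz":0,"grip":1},{"dx":0.98,"dy":-0.9,"dz":-0.05,"wx":0,"wy":0,"wz":0,"grip":1},{"dx":0.98,"dy":-0.9,"dz":-0.05,"wx":0,"wy":0,"wz":0,"grip":1},{"dx":0.98,"dy":-0.9,"dz":-0.05,"wx":0,"wy":0,"wz":0,"grip":1}]'

```text
t: 1.73
tcp_pos: [0.3725, -0.3509, 0.2662]
tcp_rot: [3.102, 0.49, 0.001]
force: [1.3, 0.2, -0.4]
opening: 0.996
grip_force: 0.0
```

apply_moves --increments '[{"dx":0.98,"dy":-0.9,"dz":-0.05,"wx":0,"wy":0,"wz":0,"grip":1},{"dx":0.98,"dy":-0.9,"dz":-0.05,"wx":0,"wy":0,"wz":0,"grip":1},{"dx":0.98,"dy":-0.9,"dz":-0.05,"wx":0,"wy":0,"wz":0,"grip":1},{"dx":0.98,"dy":-0.9,"dz":-0.05,"wx":0,"wy":0,"wz":0,"grip":1},{"dx":0.98,"dy":-0.9,"dz":-0.05,"wx":0,"wy":0,"wz":0,"grip":1}]'

```text
t: 2.15
tcp_pos: [0.4543, -0.206, 0.2725]
tcp_rot: [3.102, 0.491, 0.001]
force: [-0.5, -0.8, 0.3]
opening: 0.997
grip_force: 0.0
```

apply_moves --increments '[{"dx":0.98,"dy":-0.9,"dz":0,"wx":0,"wy":0,"wz":0,"grip":1},{"dx":0.98,"dy":-0.9,"dz":0,"wx":0,"wy":0,"wz":0,"grip":1},{"dx":0.5,"dy":-0.4,"dz":0,"wx":0,"wy":0,"wz":0,"grip":1},{"dx":0,"dy":0,"dz":0,"wx":0,"wy":0,"wz":0.6,"grip":1},{"dx":0,"dy":0,"dz":0,"wx":0,"wy":0,"wz":0.6,"grip":1}]'

```text
t: 2.57
tcp_pos: [0.4958, -0.1349, 0.2723]
tcp_rot: [3.123, 0.342, 0.0]
force: [-0.3, 0.2, -0.1]
opening: 1.002
grip_force: 0.0
```

Run:
```python
from h import *
s=observe();print(s["t"],s["tcp_pos"],s["joint_positions"],s["force"])
im=vision.get_image("wrist");k=cal("wrist")
cv2.imwrite("pics/w2.png",im[:,:,::-1]);print(vision.search_frame("hub","wrist"),proj(k,[.503,-.1215,.087]),proj(k,[.503,-.1215,.02]))
np.save("w2.npy",np.vstack([k[1],k[2]]))
```

```text
2.5667 [ 0.49578437 -0.13494906  0.27225374] [-4.63396249e-01 -8.91645276e-02  1.94726995e+00 -3.31901594e-05
  1.28317338e+00  8.89152821e-01] [-0.26991973  0.21402074 -0.13030961]
[{'extent': [144.8, 238.9, 228.7, 323.7], 'confidence': 0.73}, {'extent': [0.0, 262.7, 59.6, 346.0], 'confidence': 0.69}, {'extent': [262.8, 131.1, 367.4, 235.0], 'confidence': 0.6}] [308.0507122  202.95253741] [310.65566831 189.53701203]
```

View pics/w2.png

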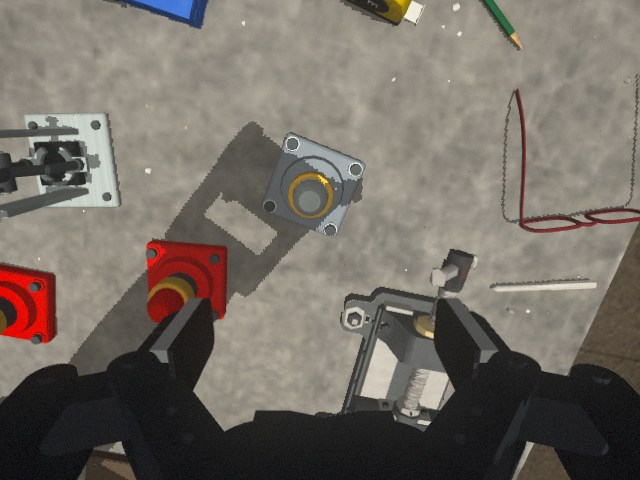

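The wrist view has the grey hub with bolts at (292,145), (355,169), (269,206) and (331,230), and its tip at about (311,202). The rack is on the left around (70,160), and the red dummies are at lower left.

Run:
```python
from h import *
w=np.load("w2.npy");k=(vision.get_calibration("wrist"),w[:3],w[3])
print("hub",np.mean([at(k,*p,.016)for p in((292,145),(355,169),(269,206),(331,230))],0),at(k,312,202,.087),at(k,312,195,.064))
im=cv2.imread("pics/w2.png");g=cv2.cvtColor(im,cv2.COLOR_BGR2HSV)
m=cv2.inRange(g,(15,120,80),(35,255,255));m[:,:250]=0;m[:,380:]=0;m[:150]=0;m[240:]=0
ys,xs=np.nonzero(m);print("gold",xs.min(),xs.max(),ys.min(),ys.max(),len(xs))
for z in (.055,.064,.075):print(z,at(k,(xs.min()+xs.max())/2,(ys.min()+ys.max())/2,z), np.linalg.norm(at(k,xs.min(),200,z)-at(k,xs.max()+1,200,z)))
```

```text
hub [ 0.50381486 -0.12232982  0.016     ] [ 0.50447924 -0.12452933  0.087     ] [ 0.50597843 -0.12354047  0.064     ]
gold 288 332 172 217 589
0.055 [ 0.50438643 -0.12175355  0.055     ] 0.04103967924043889
0.064 [ 0.50603996 -0.12172137  0.064     ] 0.03994827745004675
0.075 [ 0.50806093 -0.12168204  0.075     ] 0.03861434192845632
```

apply_moves --increments '[{"dx":0.15,"dy":-1,"dz":0,"wx":0,"wy":0,"wz":0,"grip":1},{"dx":0.15,"dy":-1,"dz":0,"wx":0,"wy":0,"wz":0,"grip":1},{"dx":0.15,"dy":-1,"dz":0,"wx":0,"wy":0,"wz":0,"grip":1},{"dx":0.15,"dy":-1,"dz":0,"wx":0,"wy":0,"wz":0,"grip":1},{"dx":0.15,"dy":-1,"dz":0,"wx":0,"wy":0,"wz":0,"grip":1}]'

```text
t: 3.08
tcp_pos: [0.4863, -0.0094, 0.2723]
tcp_rot: [3.123, 0.342, 0.001]
force: [0.1, 0.1, -0.2]
opening: 0.999
grip_force: 0.0
```

apply_moves --increments '[{"dx":0.15,"dy":-1,"dz":0,"wx":0,"wy":0,"wz":0,"grip":1},{"dx":0.15,"dy":-1,"dz":0,"wx":0,"wy":0,"wz":0,"grip":1},{"dx":0.15,"dy":-1,"dz":0,"wx":0,"wy":0,"wz":0,"grip":1},{"dx":0,"dy":-1,"dz":0,"wx":0,"wy":0,"wz":0,"grip":1},{"dx":0,"dy":-0.5,"dz":0,"wx":0,"wy":0,"wz":0,"grip":1}]'

```text
t: 3.5
tcp_pos: [0.4727, 0.104, 0.2722]
tcp_rot: [-3.122, -0.345, -0.0]
force: [0.1, -1.2, 0.1]
opening: 1.001
grip_force: 0.0
```

Run:
```python
from h import *
s=observe();print(s["t"],s["tcp_pos"],s["tcp_rot"],s["force"])
im=vision.get_image("wrist");k=cal("wrist")
cv2.imwrite("pics/w3.png",im[:,:,::-1]);np.save("w3.npy",np.vstack([k[1],k[2]]))
print(vision.search_frame("rack","wrist")[:2],proj(k,[.4745,.1243,.1235]))
```

```text
3.5 [0.47267134 0.10396235 0.27224509] [-3.12169370e+00 -3.45308530e-01 -4.05183079e-04] [ 0.13145057 -1.15790346  0.08074909]
[{'extent': [264.7, 142.3, 347.5, 259.9], 'confidence': 0.67}] [297.83477491 218.01129484]
```

View pics/w3.png

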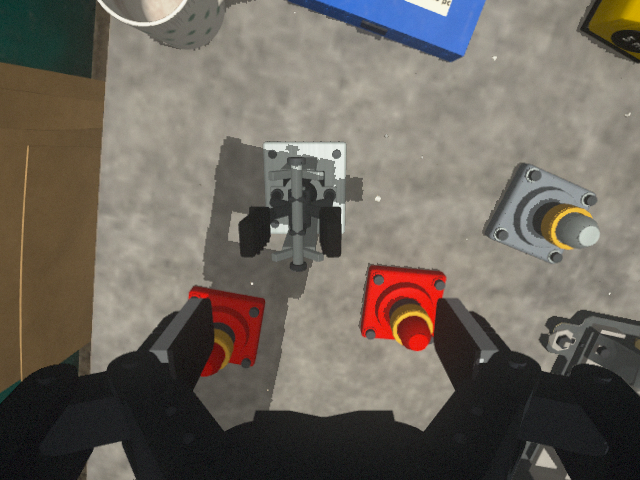

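The pliers are in view: crossbar from (296,160) to (298,267), handles at about (256,230) and (330,230), already aligned with the tool.

Run:
```python
from h import *
w=np.load("w3.npy");k=(vision.get_calibration("wrist"),w[:3],w[3])
a,b=at(k,296.5,159,.1235),at(k,298.5,267.5,.1235);print("bar",(a+b)/2,np.linalg.norm(a-b),np.arctan2(*(a-b)[[1,0]]))
print("plate bolts",(at(k,272,154,.006)+at(k,336,154,.006))/2, "plate L/R at mid",(at(k,264,190,.006)+at(k,346,190,.006))/2)
for z in(.175,.185):print(z,(at(k,256,230,z)+at(k,330,230,z))/2)
print(2*np.arctan2(.3453,3.1217))
M=R.from_rotvec(observe()["tcp_rot"]).as_matrix();t=observe()["tcp_pos"]
for p in((.4745,.1243),):print(M.T@(np.array([*p,.1675])-t))
g=cv2.cvtColor(cv2.imread("pics/w3.png"),cv2.COLOR_BGR2GRAY)
for y in(205,240,250):print(y,g[y,236:350:2].tolist())
```

```text
bar [0.4763323  0.12490595 0.1235    ] 0.08189458363664862 0.21901301270661355
plate bolts [0.51110135 0.13346101 0.006     ] plate L/R at mid [0.47545837 0.1249578  0.006     ]
0.175 [0.47970379 0.124842   0.175     ]
0.185 [0.48261442 0.124617   0.185     ]
0.2203299343648935
[ 0.00620965 -0.01996879  0.10471001]
205 [81, 84, 85, 89, 90, 88, 88, 86, 86, 90, 88, 88, 89, 90, 87, 114, 126, 98, 47, 52, 54, 52, 53, 46, 45, 48, 50, 47, 102, 117, 118, 114, 107, 76, 56, 50, 49, 48, 48, 49, 53, 51, 51, 52, 53, 54, 52, 54, 101, 217, 221, 223, 222, 226, 183, 160, 155]
240 [154, 151, 39, 36, 37, 37, 36, 35, 36, 33, 31, 29, 31, 32, 36, 28, 34, 146, 147, 149, 148, 145, 141, 141, 116, 83, 80, 79, 83, 114, 115, 114, 105, 89, 80, 79, 84, 79, 83, 84, 82, 137, 37, 33, 41, 39, 40, 40, 41, 45, 40, 41, 43, 132, 126, 124, 126]
250 [97, 98, 49, 39, 38, 35, 33, 39, 37, 35, 28, 34, 52, 66, 85, 84, 85, 87, 81, 83, 128, 132, 131, 96, 82, 82, 88, 92, 93, 112, 109, 112, 106, 98, 104, 92, 85, 83, 82, 108, 137, 136, 135, 63, 34, 39, 40, 39, 37, 45, 40, 46, 38, 139, 140, 145, 147]
```

apply_moves --increments '[{"dx":0.3,"dy":-0.78,"dz":0,"wx":0,"wy":0,"wz":0,"grip":1},{"dx":0,"dy":0,"dz":0.8,"wx":0,"wy":0,"wz":0,"grip":1},{"dx":0,"dy":0,"dz":0.8,"wx":0,"wy":0,"wz":0,"grip":1},{"dx":0,"dy":0,"dz":0,"wx":0,"wy":0,"wz":0,"grip":1},{"dx":0,"dy":0,"dz":0,"wx":0,"wy":0,"wz":0,"grip":1}]'

```text
t: 4.02
tcp_pos: [0.4759, 0.1219, 0.2311]
tcp_rot: [3.123, 0.34, -0.004]
force: [0.6, -0.5, 0.6]
opening: 1.001
grip_force: 0.0
```

Run:
```python
from h import *
s=observe();print(s["t"],s["tcp_pos"],s["tcp_rot"],s["force"])
im=vision.get_image("wrist");k=cal("wrist")
cv2.imwrite("pics/w4.png",im[:,:,::-1]);np.save("w4.npy",np.vstack([k[1],k[2]]))
for p in((.4755,.1248,.1235),(.4755,.1248,.1655)):print(proj(k,p))
```

```text
4.0167 [0.475858   0.12188926 0.23112593] [ 3.12299873  0.3404947  -0.00446496] [ 0.57589776 -0.51736825  0.56972545]
[317.71349442 243.18396114]
[316.60243074 266.98501054]
```

View pics/w4.png

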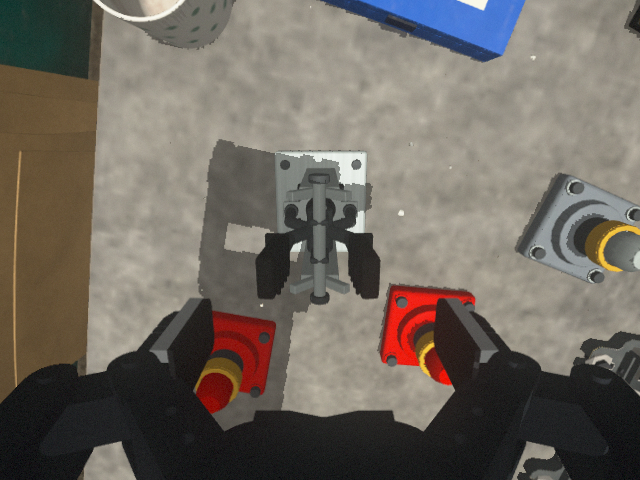

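The pliers are centred between the fingers: handles at (272,268) and (366,268), crossbar from (320,177) to (320,302). I'm descending around the handles.

apply_moves --increments '[{"dx":0.04,"dy":-0.08,"dz":0.6,"wx":0,"wy":0,"wz":0,"grip":1},{"dx":0,"dy":0,"dz":0.6,"wx":0,"wy":0,"wz":0,"grip":1},{"dx":0,"dy":0,"dz":0.6,"wx":0,"wy":0,"wz":0,"grip":1},{"dx":0,"dy":0,"dz":0.6,"wx":0,"wy":0,"wz":0,"grip":1},{"dx":0,"dy":0,"dz":0,"wx":0,"wy":0,"wz":0,"grip":1}]'

```text
t: 4.48
tcp_pos: [0.4761, 0.1243, 0.1707]
tcp_rot: [-3.123, -0.341, 0.005]
force: [-0.0, -0.9, 0.1]
opening: 1.002
grip_force: 0.0
```

Run:
```python
from h import *
w=np.load("w4.npy");k=(vision.get_calibration("wrist"),w[:3],w[3])
a,b=at(k,319.5,175,.1235),at(k,320,303,.1235);print("bar",(a+b)/2,np.linalg.norm(a-b),np.arctan2(*(a-b)[[1,0]]))
s=observe();print(s["t"],s["tcp_pos"],s["tcp_rot"],s["force"])
```

```text
bar [0.4764082  0.12365451 0.1235    ] 0.08580583627201069 0.2168969500227995
4.4833 [0.4760729  0.12432081 0.1706529 ] [-3.12302767 -0.34052363  0.00506687] [-0.04477355 -0.85094891  0.08421173]
```

apply_moves --increments '[{"dx":0,"dy":0,"dz":0,"wx":0,"wy":0,"wz":0,"grip":-0.2},{"dx":0,"dy":0,"dz":0,"wx":0,"wy":0,"wz":0,"grip":-0.2},{"dx":0,"dy":0,"dz":0,"wx":0,"wy":0,"wz":0,"grip":-0.2},{"dx":0,"dy":0,"dz":0,"wx":0,"wy":0,"wz":0,"grip":-0.2},{"dx":0,"dy":0,"dz":0,"wx":0,"wy":0,"wz":0,"grip":-0.2}]' --force 45

```text
t: 4.9
tcp_pos: [0.4795, 0.1254, 0.1783]
tcp_rot: [-3.123, -0.342, -0.009]
force: [-5.6, 1.2, 15.8]
opening: 0.445
grip_force: 44.2
```

apply_moves --increments '[{"dx":0,"dy":0,"dz":0,"wx":0,"wy":0,"wz":0,"grip":-0.2},{"dx":0,"dy":0,"dz":0,"wx":0,"wy":0,"wz":0,"grip":-0.2},{"dx":0,"dy":0,"dz":0,"wx":0,"wy":0,"wz":0,"grip":-0.2}]' --force 45

```text
t: 5.15
tcp_pos: [0.4794, 0.1254, 0.1783]
tcp_rot: [-3.123, -0.342, -0.01]
force: [-5.1, 0.5, 15.9]
opening: 0.449
grip_force: 44.2
```

apply_moves --increments '[{"dx":0.05,"dy":0,"dz":-0.15,"wx":0,"wy":0,"wz":0,"grip":-0.2},{"dx":0.05,"dy":0,"dz":-0.15,"wx":0,"wy":0,"wz":0,"grip":-0.2},{"dx":0,"dy":0,"dz":0,"wx":0,"wy":0,"wz":0,"grip":-0.2}]' --force 45

```text
t: 5.4
tcp_pos: [0.4801, 0.1255, 0.1808]
tcp_rot: [3.123, 0.342, 0.004]
force: [-0.5, -0.0, -1.6]
opening: 0.449
grip_force: 45.2
```

Run:
```python
from h import *
s=observe();print(s["t"],s["tcp_pos"],s["tcp_rot"],s["force"],s["moment"],s["opening"])
a=vision.get_image("wrist");b=vision.get_image("scene")
k=cal("wrist");np.save("w5.npy",np.vstack([k[1],k[2]]));cv2.imwrite("pics/w5full.png",a[:,:,::-1])
cv2.imwrite("pics/w5.png",np.hstack([cv2.resize(a[100:460,150:510],(500,500)),cv2.resize(b[170:290,320:392],(300,500))])[:,:,::-1])
```

```text
5.4 [0.48010594 0.125518   0.18075835] [3.12275965 0.3415346  0.00388518] [-0.54669607 -0.03628043 -1.59816829] [ 0.04714532 -0.02267612  0.03132119] 0.4486402242554523
```

View pics/w5.png

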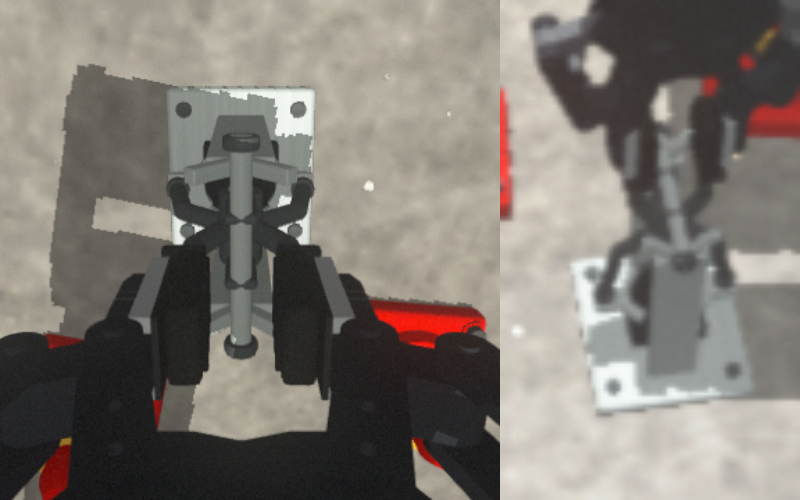

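The pliers are held and squeezed. The crossbar runs in the crop from (241,135) to (241,352), and both pads are on the handles. I'm computing the tool-to-pliers offset.

Run:
```python
from h import *
w=np.load("w5.npy");k=(vision.get_calibration("wrist"),w[:3],w[3])
s=observe();M=R.from_rotvec(s["tcp_rot"]).as_matrix()
for z in(.1235,.126):
    a,b=at(k,323.5,100+133/1.389,z),at(k,323.5,100+358/1.389,z);c=(a+b)/2;print(z,"bar",c,np.linalg.norm(a-b),"rel",M.T@(c-s["tcp_pos"]))
    a,b=at(k,323.5,100+143/1.389,z),at(k,323.5,100+346/1.389,z);c=(a+b)/2;print(z,"bar in",c,np.linalg.norm(a-b),"rel",M.T@(c-s["tcp_pos"]))
```

```text
0.1235 bar [0.47490706 0.12379727 0.1235    ] 0.08901916750859562 rel [-0.00449222  0.00066615  0.05579945]
0.1235 bar in [0.4758477  0.12400435 0.1235    ] 0.08012896712997492 rel [-0.00352905  0.00066722  0.05579908]
0.126 bar [0.4759706  0.12403242 0.126     ] 0.08776174605216369 rel [-0.00340396  0.00066634  0.05329903]
0.126 bar in [0.47689796 0.12423658 0.126     ] 0.07899712232204371 rel [-0.00245439  0.00066739  0.05329866]
```

apply_moves --increments '[{"dx":0,"dy":0,"dz":-0.5,"wx":0,"wy":0,"wz":0,"grip":-0.2},{"dx":0,"dy":0,"dz":-0.8,"wx":0,"wy":0,"wz":0,"grip":-0.2},{"dx":0,"dy":0,"dz":-0.8,"wx":0,"wy":0,"wz":0,"grip":-0.2},{"dx":0,"dy":0,"dz":-0.8,"wx":0,"wy":0,"wz":0,"grip":-0.2},{"dx":0,"dy":0,"dz":-0.8,"wx":0,"wy":0,"wz":0,"grip":-0.2}]' --force 45

```text
t: 5.92
tcp_pos: [0.4788, 0.1254, 0.2718]
tcp_rot: [-3.123, -0.341, 0.003]
force: [0.4, -0.4, -1.2]
opening: 0.441
grip_force: 45.6
```

apply_moves --increments '[{"dx":0,"dy":0,"dz":-0.8,"wx":0,"wy":0,"wz":0,"grip":-0.2},{"dx":0,"dy":0,"dz":0,"wx":0,"wy":0,"wz":0,"grip":-0.2},{"dx":0,"dy":0,"dz":0,"wx":0,"wy":0,"wz":0,"grip":-0.2}]' --force 45

```text
t: 6.17
tcp_pos: [0.4796, 0.1255, 0.2922]
tcp_rot: [3.123, 0.341, 0.002]
force: [0.7, -0.7, -2.4]
opening: 0.438
grip_force: 45.5
```

Run:
```python
from h import *
s=observe();print(s["t"],s["tcp_pos"],s["tcp_rot"],s["force"],s["opening"])
a=vision.get_image("wrist");b=vision.get_image("scene")
k=cal("wrist");np.save("w6.npy",np.vstack([k[1],k[2]]));cv2.imwrite("pics/w6full.png",a[:,:,::-1])
ks=cal("scene");print(proj(ks,s["tcp_pos"]-[0,0,.14]))
print(vision.search_frame("ring","scene"),vision.search_frame("pliers","scene"))
cv2.imwrite("pics/w6.png",np.hstack([cv2.resize(a[100:460,150:510],(400,400)),cv2.resize(b[130:270,300:440],(400,400),interpolation=cv2.INTER_CUBIC)])[:,:,::-1])
```

```text
6.1667 [0.47964744 0.12545816 0.29224353] [3.12285501e+00 3.41419965e-01 2.27424771e-03] [ 0.68577952 -0.74467868 -2.40587567] 0.4379925364924988
[360.13383116 209.68262753]
[{'extent': [342.4, 202.7, 377.1, 215.9], 'confidence': 0.74}, {'extent': [344.6, 153.5, 380.4, 212.7], 'confidence': 0.74}] [{'extent': [343.4, 152.9, 378.5, 211.4], 'confidence': 0.85}]
```

View pics/w6.png

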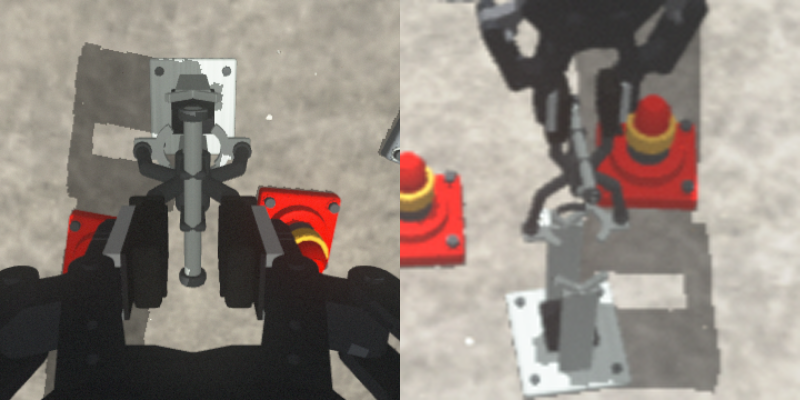

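The ring is carried: in the left crop its eyes are at (137,148) and (247,148), lifted off the boss. Next is the carry to the hub.

apply_moves --increments '[{"dx":-0.1,"dy":0.4,"dz":0,"wx":0,"wy":0,"wz":0,"grip":-0.2},{"dx":-0.1,"dy":0.8,"dz":0,"wx":0,"wy":0,"wz":0,"grip":-0.2},{"dx":-0.1,"dy":0.9,"dz":0,"wx":0,"wy":0,"wz":0,"grip":-0.2},{"dx":-0.1,"dy":0.9,"dz":0,"wx":0,"wy":0,"wz":0,"grip":-0.2},{"dx":-0.1,"dy":0.9,"dz":0,"wx":0,"wy":0,"wz":0,"grip":-0.2}]' --force 45

```text
t: 6.78
tcp_pos: [0.4877, 0.0261, 0.2911]
tcp_rot: [3.123, 0.342, -0.002]
force: [0.7, -0.8, -2.2]
opening: 0.443
grip_force: 45.6
```

apply_moves --increments '[{"dx":-0.1,"dy":0.9,"dz":0,"wx":0,"wy":0,"wz":0,"grip":-0.2},{"dx":-0.1,"dy":0.9,"dz":0,"wx":0,"wy":0,"wz":0,"grip":-0.2},{"dx":-0.1,"dy":0.9,"dz":0,"wx":0,"wy":0,"wz":0,"grip":-0.2},{"dx":-0.1,"dy":0.9,"dz":0,"wx":0,"wy":0,"wz":0,"grip":-0.2},{"dx":-0.1,"dy":0.9,"dz":0,"wx":0,"wy":0,"wz":0,"grip":-0.2}]' --force 45

```text
t: 7.2
tcp_pos: [0.4997, -0.0867, 0.2911]
tcp_rot: [-3.123, -0.341, 0.002]
force: [0.8, 0.6, -1.5]
opening: 0.443
grip_force: 45.6
```

apply_moves --increments '[{"dx":-0.05,"dy":0.8,"dz":0,"wx":0,"wy":0,"wz":0,"grip":-0.2},{"dx":0,"dy":0.55,"dz":0,"wx":0,"wy":0,"wz":0,"grip":-0.2},{"dx":0,"dy":0,"dz":0,"wx":0,"wy":0,"wz":0,"grip":-0.2},{"dx":0,"dy":0,"dz":0,"wx":0,"wy":0,"wz":0,"grip":-0.2}]' --force 45

```text
t: 7.53
tcp_pos: [0.5061, -0.1187, 0.2914]
tcp_rot: [-3.122, -0.339, 0.002]
force: [0.6, 0.1, -1.7]
opening: 0.443
grip_force: 45.7
```

Run:
```python
from h import *
s=observe();print(s["t"],s["tcp_pos"],s["tcp_rot"],s["force"],s["opening"])
k=cal("wrist");a=vision.get_image("wrist");np.save("w7.npy",np.vstack([k[1],k[2]]));cv2.imwrite("pics/w7full.png",a[:,:,::-1])
cv2.imwrite("pics/w7.png",cv2.resize(a[170:350,220:440],(733,600),interpolation=cv2.INTER_CUBIC)[:,:,::-1])
print(vision.search_frame("ring","wrist"),vision.search_frame("hub","wrist"))
for z in(.02,.064,.087):print(z,proj(k,[.504,-.1222,z]))
```

```text
7.5333 [ 0.50607084 -0.11869818  0.29136562] [-3.12197757e+00 -3.38793498e-01  1.93099290e-03] [ 0.64270962  0.11653524 -1.74244129] 0.44302022297430815
[{'extent': [272.0, 214.7, 376.1, 247.9], 'confidence': 0.64}] [{'extent': [167.7, 245.8, 245.3, 326.1], 'confidence': 0.88}, {'extent': [0.0, 266.6, 82.4, 348.2], 'confidence': 0.62}]
0.02 [325.98778663 198.42262482]
0.064 [326.23539505 207.25681795]
0.087 [326.3897425 212.7656433]
```

View pics/w7.png

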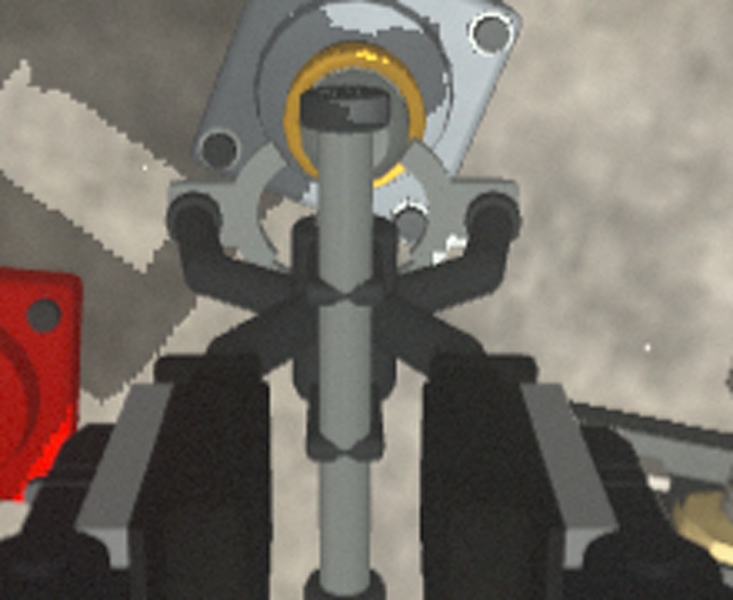

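The enlarged view shows three things (crop pixels):
- **Ring:** eyes centred at (194,214) and (493,214), eye outer edges at 168 and 519, so its centre is about (343.5,214).
- **Washer:** the gold circle spans columns 286–426 with its top at row 42.
- **Flange bolts:** visible at (491,34), (218,150) and (409,222).

Run:
```python
from h import *
w=np.load("w7.npy");k=(vision.get_calibration("wrist"),w[:3],w[3])
s=observe();M=R.from_rotvec(s["tcp_rot"]).as_matrix();t=s["tcp_pos"]
f=lambda x,y,z:at(k,220+x/3.3333-.35,170+y/3.3333-.35,z)
for h in(.142,.145,.148):
    z=t[2]-h;c=f(343.5,214,z);print("ring",c,M.T@(c-t),np.linalg.norm(f(168,214,z)-f(519,214,z)))
for z in(.045,.05,.055,.06,.065):
    a,b=f(286,112,z),f(426,112,z);top=f(356,42,z);c=(a+b)/2;print(z,np.linalg.norm(a-b),"mid",c[:2],"from top",(top-M[:,0]*.0205)[:2])
print("bolts diag",(f(491,34,.016)+f(218,150,.016))/2,f(409,222,.016))
p=[f(491,34,.016),f(218,150,.016),f(409,222,.016)];print([np.linalg.norm(p[i]-p[j]) for i,j in((0,1),(1,2),(0,2))],(p[0]+p[1])/2)
```

```text
ring [ 0.50223714 -0.11943726  0.14983474] [-0.00425249  0.00124167  0.14200074] 0.07654522322899793
ring [ 0.50138046 -0.11961454  0.14683474] [-0.00512615  0.00123081  0.14500106] 0.07741948834225632
ring [ 0.50052377 -0.11979181  0.14383474] [-0.00599981  0.00121994  0.14800139] 0.07829375345551469
0.045 0.041703209617999296 mid [ 0.50402003 -0.12253009] from top [ 0.50440625 -0.12247552]
0.05 0.041135813004010924 mid [ 0.50501628 -0.12227684] from top [ 0.50512497 -0.12228355]
0.055 0.0405684163900226 mid [ 0.50601252 -0.12202359] from top [ 0.5058437  -0.12209157]
0.06 0.040001019776034215 mid [ 0.50700876 -0.12177033] from top [ 0.50656242 -0.12189959]
0.065 0.03943362316204587 mid [ 0.50800501 -0.12151708] from top [ 0.50728114 -0.12170762]
bolts diag [ 0.50414823 -0.12161908  0.016     ] [ 0.46595128 -0.1490225   0.016     ]
[np.float64(0.09508334669107808), np.float64(0.06686493270424743), np.float64(0.06685364683962716)] [ 0.50414823 -0.12161908  0.016     ]
```

apply_moves --increments '[{"dx":0.07,"dy":0.12,"dz":0,"wx":0,"wy":0,"wz":0,"grip":-0.2},{"dx":0,"dy":0,"dz":0.5,"wx":0,"wy":0,"wz":0,"grip":-0.2},{"dx":0,"dy":0,"dz":0.5,"wx":0,"wy":0,"wz":0,"grip":-0.2},{"dx":0,"dy":0,"dz":0.4,"wx":0,"wy":0,"wz":0,"grip":-0.2},{"dx":0,"dy":0,"dz":0,"wx":0,"wy":0,"wz":0,"grip":-0.2}]' --force 45

```text
t: 8.1
tcp_pos: [0.5069, -0.1197, 0.2526]
tcp_rot: [-3.119, -0.342, 0.01]
force: [0.2, -0.4, -2.9]
opening: 0.443
grip_force: 45.7
```

apply_moves --increments '[{"dx":0,"dy":0,"dz":0.2,"wx":0,"wy":0,"wz":0,"grip":-0.2},{"dx":0,"dy":0,"dz":0.2,"wx":0,"wy":0,"wz":0,"grip":-0.2},{"dx":0,"dy":0,"dz":0.2,"wx":0,"wy":0,"wz":0,"grip":-0.2},{"dx":0,"dy":0,"dz":0,"wx":0,"wy":0,"wz":0,"grip":-0.2}]' --force 45

```text
t: 8.43
tcp_pos: [0.5083, -0.1206, 0.2409]
tcp_rot: [-3.122, -0.341, 0.003]
force: [-0.5, -0.1, -3.1]
opening: 0.443
grip_force: 45.7
```

Run:
```python
from h import *
s=observe();print(s["t"],s["tcp_pos"],s["tcp_rot"],s["force"],s["moment"],s["opening"])
k=cal("wrist");a=vision.get_image("wrist");np.save("w8.npy",np.vstack([k[1],k[2]]));cv2.imwrite("pics/w8full.png",a[:,:,::-1])
print(vision.search_frame("ring","wrist"),vision.search_frame("washer","wrist"))
m=cv2.inRange(cv2.cvtColor(a,cv2.COLOR_RGB2HSV),(15,120,80),(35,255,255))
ys,xs=np.nonzero(m[150:270,270:380]);print(xs.min()+270,xs.max()+270,ys.min()+150,ys.max()+150,len(xs))
for y in range(150,270,5):
    r=np.nonzero(m[y,270:380])[0]+270
    if len(r):print(y,r.min(),r.max(),len(r))
```

```text
8.4333 [ 0.50827673 -0.12055655  0.24087311] [-3.12205072e+00 -3.41281837e-01  2.54395729e-03] [-0.50169969 -0.10510517 -3.06168903] [ 0.04160506 -0.03160385 -0.02621133] 0.44309245571545713
[{'extent': [268.5, 213.1, 375.8, 247.8], 'confidence': 0.59}] [{'extent': [144.2, 307.3, 197.3, 347.7], 'confidence': 0.72}, {'extent': [300.9, 193.8, 346.2, 239.1], 'confidence': 0.61}]
300 346 194 238 284
195 316 331 4
200 307 339 6
205 303 343 14
210 301 345 14
215 305 305 1
225 300 345 8
230 301 345 8
235 304 342 7
```

Run:
```python
from h import *
w=np.load("w8.npy");k=(vision.get_calibration("wrist"),w[:3],w[3])
s=observe();M=R.from_rotvec(s["tcp_rot"]).as_matrix();t=s["tcp_pos"]
for z in(.045,.05,.055,.06,.07):
    c=at(k,323,216,z);print(z,c[:2],M.T@(c-t),np.linalg.norm(at(k,299.5,216,z)-at(k,346.5,216,z)))
for h in(.138,.142,.146):print("ring rel",M.T@(at(k,322.7,233.8,t[2]-h)-t))
```

```text
0.045 [ 0.50462272 -0.12143363] [-0.00437897 -0.00039873  0.19733569] 0.040648050841858394
0.05 [ 0.5058032  -0.12118443] [-0.0031705  -0.00038557  0.19233618] 0.040006848748230336
0.055 [ 0.50698368 -0.12093522] [-0.00196203 -0.00037241  0.18733667] 0.039365646654602224
0.06 [ 0.50816416 -0.12068601] [-0.00075357 -0.00035925  0.18233717] 0.03872444456097416
0.07 [ 0.51052512 -0.12018759] [ 0.00166336 -0.00033293  0.17233815] 0.037442040373718
ring rel [-0.0030704  -0.00047523  0.13799863]
ring rel [-0.00423953 -0.00048937  0.14199816]
ring rel [-0.00540865 -0.00050351  0.14599768]
```

apply_moves --increments '[{"dx":0,"dy":0,"dz":0.2,"wx":0,"wy":0,"wz":0,"grip":-0.2},{"dx":0,"dy":0,"dz":0.2,"wx":0,"wy":0,"wz":0,"grip":-0.2},{"dx":0,"dy":0,"dz":0,"wx":0,"wy":0,"wz":0,"grip":-0.2}]' --force 45

```text
t: 8.83
tcp_pos: [0.5081, -0.1205, 0.2307]
tcp_rot: [-3.122, -0.341, 0.003]
force: [-0.7, -0.6, -3.3]
opening: 0.443
grip_force: 45.7
```

apply_moves --increments '[{"dx":0,"dy":0,"dz":0.16,"wx":0,"wy":0,"wz":0,"grip":-0.2},{"dx":0,"dy":0,"dz":0.16,"wx":0,"wy":0,"wz":0,"grip":-0.2},{"dx":0,"dy":0,"dz":0.16,"wx":0,"wy":0,"wz":0,"grip":-0.2},{"dx":0,"dy":0,"dz":0,"wx":0,"wy":0,"wz":0,"grip":-0.2}]' --force 45

```text
t: 9.17
tcp_pos: [0.5082, -0.1205, 0.2187]
tcp_rot: [-3.122, -0.341, 0.003]
force: [-0.3, 0.2, -3.1]
opening: 0.442
grip_force: 45.7
```

apply_moves --increments '[{"dx":0,"dy":0,"dz":0.16,"wx":0,"wy":0,"wz":0,"grip":-0.2},{"dx":0,"dy":0,"dz":0.16,"wx":0,"wy":0,"wz":0,"grip":-0.2},{"dx":0,"dy":0,"dz":0,"wx":0,"wy":0,"wz":0,"grip":-0.2}]' --force 45

```text
t: 9.42
tcp_pos: [0.5088, -0.1208, 0.2116]
tcp_rot: [3.123, 0.341, 0.0]
force: [-0.1, -0.4, -2.5]
opening: 0.445
grip_force: 45.6
```

apply_moves --increments '[{"dx":0,"dy":0,"dz":0.1,"wx":0,"wy":0,"wz":0,"grip":-0.2},{"dx":0,"dy":0,"dz":0.06,"wx":0,"wy":0,"wz":0,"grip":-0.2},{"dx":0,"dy":0,"dz":0,"wx":0,"wy":0,"wz":0,"grip":-0.2}]' --force 45

```text
t: 9.67
tcp_pos: [0.509, -0.1209, 0.2085]
tcp_rot: [3.122, 0.341, 0.001]
force: [-0.1, -0.2, 1.1]
opening: 0.44
grip_force: 45.8
```

apply_moves --increments '[{"dx":0,"dy":0,"dz":0.06,"wx":0,"wy":0,"wz":0,"grip":-0.2},{"dx":0,"dy":0,"dz":0.06,"wx":0,"wy":0,"wz":0,"grip":-0.2},{"dx":0,"dy":0,"dz":0,"wx":0,"wy":0,"wz":0,"grip":-0.2}]' --force 45

```text
t: 9.92
tcp_pos: [0.509, -0.1209, 0.2054]
tcp_rot: [3.122, 0.341, 0.001]
force: [0.7, 0.2, 2.9]
opening: 0.44
grip_force: 45.8
```

apply_moves --increments '[{"dx":0,"dy":0,"dz":0.06,"wx":0,"wy":0,"wz":0,"grip":-0.2},{"dx":0,"dy":0,"dz":0.02,"wx":0,"wy":0,"wz":0,"grip":-0.2},{"dx":0,"dy":0,"dz":0,"wx":0,"wy":0,"wz":0,"grip":-0.2}]' --force 45

```text
t: 10.17
tcp_pos: [0.5091, -0.1209, 0.2036]
tcp_rot: [3.122, 0.341, 0.002]
force: [-0.0, 0.2, 4.9]
opening: 0.445
grip_force: 45.7
```

apply_moves --increments '[{"dx":0,"dy":0,"dz":0.06,"wx":0,"wy":0,"wz":0,"grip":-0.2},{"dx":0,"dy":0,"dz":0,"wx":0,"wy":0,"wz":0,"grip":-0.2},{"dx":0,"dy":0,"dz":0,"wx":0,"wy":0,"wz":0,"grip":-0.2}]' --force 45

```text
t: 10.42
tcp_pos: [0.5095, -0.1209, 0.2033]
tcp_rot: [3.122, 0.341, 0.003]
force: [-1.6, 0.9, 8.5]
opening: 0.439
grip_force: 45.9
```

The stop is felt: the force rose 3.6 N for 0.3 mm after about 7 mm of travel. Now I'm easing the handles while compensating for the pads swinging back.

apply_moves --increments '[{"dx":0,"dy":0,"dz":0.02,"wx":0,"wy":0,"wz":0,"grip":-0.02},{"dx":0,"dy":0,"dz":0.02,"wx":0,"wy":0,"wz":0,"grip":0.08},{"dx":0,"dy":0,"dz":0.03,"wx":0,"wy":0,"wz":0,"grip":0.16},{"dx":0,"dy":0,"dz":0,"wx":0,"wy":0,"wz":0,"grip":0.16}]' --force 45

```text
t: 10.75
tcp_pos: [0.5101, -0.1214, 0.2018]
tcp_rot: [3.121, 0.341, 0.006]
force: [-0.3, -1.0, 8.2]
opening: 0.581
grip_force: 6.8
```

apply_moves --increments '[{"dx":0,"dy":0,"dz":0.02,"wx":0,"wy":0,"wz":0,"grip":0.22},{"dx":0,"dy":0,"dz":0.01,"wx":0,"wy":0,"wz":0,"grip":0.26},{"dx":0,"dy":0,"dz":0,"wx":0,"wy":0,"wz":0,"grip":0.26}]' --force 45

```text
t: 11.0
tcp_pos: [0.5099, -0.1212, 0.2009]
tcp_rot: [3.121, 0.341, 0.005]
force: [0.8, 0.3, 7.1]
opening: 0.628
grip_force: 5.7
```

Run:
```python
from h import *
s=observe();print(s["t"],s["tcp_pos"],s["force"],s["moment"],s["opening"],s["grip_force"])
k=cal("wrist");a=vision.get_image("wrist");cv2.imwrite("pics/w9full.png",a[:,:,::-1])
for n in("ring","washer"):print(n,vision.search_frame(n,"wrist"))
vision.get_image("scene");print(vision.search_frame("ring","scene"))
```

```text
11.0 [ 0.50992817 -0.12122687  0.20085728] [0.78704622 0.33979137 7.13977161] [-0.01599883  0.0113251  -0.0366946 ] 0.6283170110274081 5.662461704341695
ring []
washer [{'extent': [134.1, 332.8, 178.0, 354.1], 'confidence': 0.88}, {'extent': [295.8, 209.0, 343.8, 229.7], 'confidence': 0.67}, {'extent': [98.1, 0.1, 193.1, 28.0], 'confidence': 0.52}, {'extent': [241.9, 199.4, 404.1, 382.0], 'confidence': 0.17}]
[{'extent': [229.1, 237.0, 249.8, 242.0], 'confidence': 0.4}, {'extent': [289.4, 299.1, 380.7, 360.0], 'confidence': 0.31}]
```

apply_moves --increments '[{"dx":0,"dy":0,"dz":-0.1,"wx":0,"wy":0,"wz":0,"grip":0.26},{"dx":0,"dy":0,"dz":-0.12,"wx":0,"wy":0,"wz":0,"grip":0.26},{"dx":0,"dy":0,"dz":-0.12,"wx":0,"wy":0,"wz":0,"grip":0.26},{"dx":0,"dy":0,"dz":0,"wx":0,"wy":0,"wz":0,"grip":0.26}]'

```text
t: 11.58
tcp_pos: [0.5073, -0.12, 0.2054]
tcp_rot: [-3.12, -0.341, 0.006]
force: [-0.5, -0.0, -6.7]
opening: 0.632
grip_force: 7.7
```

apply_moves --increments '[{"dx":0.06,"dy":0.02,"dz":0.1,"wx":0,"wy":0,"wz":0,"grip":0.26},{"dx":0,"dy":0,"dz":0,"wx":0,"wy":0,"wz":0,"grip":0.28},{"dx":0,"dy":0,"dz":0,"wx":0,"wy":0,"wz":0,"grip":0.28}]'

```text
t: 11.83
tcp_pos: [0.5102, -0.1207, 0.2047]
tcp_rot: [-3.122, -0.341, 0.001]
force: [-0.2, 0.5, -4.1]
opening: 0.641
grip_force: 6.2
```

apply_moves --increments '[{"dx":0,"dy":0,"dz":-0.1,"wx":0,"wy":0,"wz":0,"grip":0.28},{"dx":0,"dy":0,"dz":-0.06,"wx":0,"wy":0,"wz":0,"grip":0.28},{"dx":0,"dy":0,"dz":0,"wx":0,"wy":0,"wz":0,"grip":0.28}]'

```text
t: 12.08
tcp_pos: [0.5101, -0.1208, 0.2088]
tcp_rot: [-3.122, -0.341, 0.001]
force: [-0.6, 0.5, -5.1]
opening: 0.642
grip_force: 6.1
```

Run:
```python
from h import *
s=observe();print(s["t"],s["tcp_pos"],s["tcp_rot"],s["force"],s["moment"],s["opening"],s["grip_force"])
k=cal("wrist");a=vision.get_image("wrist");cv2.imwrite("pics/w10full.png",a[:,:,::-1])
for n in("ring","washer","pliers"):print(n,vision.search_frame(n,"wrist")[:2])
g=cv2.cvtColor(cv2.imread("pics/w7full.png"),cv2.COLOR_BGR2GRAY);h=cv2.cvtColor(a,cv2.COLOR_RGB2GRAY)
# crossbar shift relative to camera: top cap
t=g[192:212,308:340]
for f in("w8full","w9full","w10full"):
    b=cv2.imread(f"pics/{f}.png",0);r=cv2.matchTemplate(b,t,cv2.TM_CCOEFF_NORMED);print(f,cv2.minMaxLoc(r)[1::2])
```

```text
12.0833 [ 0.51008642 -0.12075392  0.20881543] [-3.12246560e+00 -3.41385289e-01  1.02749405e-03] [-0.6289611   0.53473797 -5.0923057 ] [ 0.1975193   0.06427327 -0.0439914 ] 0.6420718167127509 6.059372354065999
ring [{'extent': [281.1, 211.9, 368.7, 250.2], 'confidence': 0.93}]
washer [{'extent': [132.7, 325.4, 181.5, 351.0], 'confidence': 0.88}, {'extent': [298.9, 206.9, 339.3, 221.9], 'confidence': 0.44}]
pliers [{'extent': [241.0, 197.4, 406.9, 383.9], 'confidence': 0.6}]
w8full (0.7459167838096619, (308, 192))
w9full (0.7508165240287781, (308, 195))
w10full (0.8459577560424805, (308, 194))
```

apply_moves --increments '[{"dx":0,"dy":0,"dz":-0.1,"wx":0,"wy":0,"wz":0,"grip":0.28},{"dx":0,"dy":0,"dz":-0.1,"wx":0,"wy":0,"wz":0,"grip":0.28},{"dx":0,"dy":0,"dz":0,"wx":0,"wy":0,"wz":0,"grip":0.28}]'

```text
t: 12.53
tcp_pos: [0.5116, -0.1216, 0.2163]
tcp_rot: [3.12, 0.341, 0.006]
force: [0.0, -0.3, -1.5]
opening: 0.642
grip_force: 3.3
```

```bash
cat > c.py <<'E'
from h import *
import sys
s=observe();print(s["t"],s["tcp_pos"],s["tcp_rot"],s["force"],s["moment"],s["opening"],s["grip_force"])
f=sys.argv[1];a=vision.get_image("wrist");cv2.imwrite(f"pics/{f}.png",a[:,:,::-1])
for n in("ring","washer","pliers"):print(n,vision.search_frame(n,"wrist")[:2])
t=cv2.imread("pics/w7full.png",0)[192:212,308:340]
r=cv2.matchTemplate(cv2.imread(f"pics/{f}.png",0),t,cv2.TM_CCOEFF_NORMED);print(cv2.minMaxLoc(r)[1::2])
E
python3 c.py w11full
```

```text
12.5333 [ 0.51155907 -0.12158941  0.21627122] [3.1203866  0.34133762 0.0057697 ] [ 0.04287213 -0.28608394 -1.53153045] [ 0.02081631 -0.0618848   0.01806137] 0.6415416101174597 3.341839558852371
ring [{'extent': [282.3, 211.8, 361.4, 241.5], 'confidence': 0.87}, {'extent': [239.9, 194.8, 408.1, 378.7], 'confidence': 0.27}]
washer [{'extent': [132.7, 324.3, 178.0, 353.7], 'confidence': 0.88}, {'extent': [296.4, 209.9, 341.0, 224.8], 'confidence': 0.55}]
pliers [{'extent': [239.4, 198.0, 405.7, 382.7], 'confidence': 0.67}]
(0.7200411558151245, (308, 194))
```

apply_moves --increments '[{"dx":0,"dy":0,"dz":-0.3,"wx":0,"wy":0,"wz":0,"grip":0.28},{"dx":0,"dy":0,"dz":-0.3,"wx":0,"wy":0,"wz":0,"grip":0.28},{"dx":0,"dy":0,"dz":-0.4,"wx":0,"wy":0,"wz":0,"grip":0.2},{"dx":0,"dy":0,"dz":-0.5,"wx":0,"wy":0,"wz":0,"grip":0.1},{"dx":0,"dy":0,"dz":-0.5,"wx":0,"wy":0,"wz":0,"grip":0.1}]' --force 40

```text
t: 13.15
tcp_pos: [0.5105, -0.121, 0.2658]
tcp_rot: [3.123, 0.341, 0.001]
force: [-0.2, -0.3, -0.8]
opening: 0.552
grip_force: 3.9
```

apply_moves --increments '[{"dx":0,"dy":0,"dz":-0.6,"wx":0,"wy":0,"wz":0,"grip":0.1},{"dx":0,"dy":0,"dz":-0.4,"wx":0,"wy":0,"wz":0,"grip":0.1},{"dx":0,"dy":0,"dz":0,"wx":0,"wy":0,"wz":0,"grip":0.1},{"dx":0,"dy":0,"dz":0,"wx":0,"wy":0,"wz":0,"grip":0.1}]' --force 40

```text
t: 13.48
tcp_pos: [0.5107, -0.1211, 0.2903]
tcp_rot: [3.122, 0.341, 0.003]
force: [-0.4, -0.4, -2.0]
opening: 0.549
grip_force: 3.9
```

```bash
python3 c.py w12full
python3 - <<'E'
from h import *
for c in("scene","top"):
    a=vision.get_image(c);cv2.imwrite(f"pics/{c}1.png",a[:,:,::-1])
    for n in("ring","pliers","washer"):print(c,n,vision.search_frame(n,c)[:2])
k=cal("wrist");
for z in(.05,.055,.06):print(proj(k,[.5045,-.122,z]))
b=cv2.imread("pics/w12full.png");g=cv2.cvtColor(b,cv2.COLOR_BGR2GRAY)
for y in range(195,250,4):print(y,g[y,270:380:3].tolist())
E
```

```text
13.4833 [ 0.51068667 -0.12108077  0.29031714] [3.12177185e+00 3.41349357e-01 3.06108130e-03] [-0.37456441 -0.418986   -2.0480004 ] [-0.03106423 -0.04616748 -0.03930602] 0.5494724536727442 3.863302543759346
ring [{'extent': [290.1, 194.7, 358.4, 225.7], 'confidence': 0.92}]
washer [{'extent': [168.5, 290.5, 205.6, 325.8], 'confidence': 0.98}, {'extent': [0.0, 310.0, 38.1, 352.4], 'confidence': 0.85}]
pliers []
(0.7334001064300537, (308, 192))
scene ring [{'extent': [232.6, 235.5, 255.7, 242.8], 'confidence': 0.68}]
scene pliers [{'extent': [209.8, 161.0, 252.1, 216.2], 'confidence': 0.9}, {'extent': [227.4, 235.9, 256.7, 245.2], 'confidence': 0.26}]
scene washer [{'extent': [376.7, 169.6, 396.3, 185.3], 'confidence': 0.6}]
top ring []
top pliers []
top washer [{'extent': [247.5, 339.1, 261.5, 358.4], 'confidence': 0.49}]
[322.60676715 208.0862821 ]
[322.5962779  209.19350837]
[322.58550785 210.33043856]
195 [106, 103, 105, 104, 86, 106, 108, 107, 88, 108, 109, 111, 99, 143, 147, 107, 134, 111, 111, 75, 123, 140, 106, 108, 111, 108, 109, 130, 193, 194, 193, 195, 145, 172, 174, 181, 179
[... 1643 characters left out ...]
, 155]
235 [160, 162, 69, 56, 53, 54, 52, 63, 95, 98, 165, 168, 140, 158, 105, 83, 126, 134, 135, 133, 118, 69, 65, 231, 197, 186, 159, 149, 150, 61, 57, 57, 55, 60, 77, 161, 149]
239 [150, 100, 68, 56, 54, 50, 48, 86, 112, 165, 168, 170, 162, 56, 51, 54, 127, 133, 138, 130, 119, 54, 58, 54, 110, 184, 149, 147, 150, 114, 53, 59, 57, 59, 77, 154, 147]
243 [99, 101, 103, 54, 58, 55, 47, 93, 155, 158, 167, 171, 174, 57, 63, 51, 124, 136, 137, 130, 118, 54, 62, 58, 115, 168, 149, 149, 152, 155, 55, 59, 60, 54, 165, 153, 153]
247 [100, 102, 102, 55, 58, 56, 53, 49, 121, 158, 172, 165, 165, 55, 59, 51, 126, 134, 136, 130, 117, 54, 63, 55, 159, 151, 156, 150, 141, 53, 58, 63, 62, 57, 157, 163, 162]
```

Run:
```python
from h import *
g=cv2.imread("pics/w12full.png",0)
for x0 in(284,338):
    print(x0)
    for y in range(194,226):print(y,' '.join('%3d'%v for v in g[y,x0:x0+28]))
ks=cal("scene")
for z in(.045,.05,.055,.06,.065):
    c=np.array([.5045,-.122,z]);yv=np.array([.215,-.977,0]);print(z,proj(ks,c),[np.round(proj(ks,c+s*yv*w),1).tolist() for w in(.032,.0341) for s in(-1,1)])
kw=cal("wrist")
for z in(.045,.05,.055,.06):
    c=np.array([.5045,-.122,z]);yv=np.array([.215,-.977,0]);print(z,[np.round(proj(kw,c+s*yv*w),1).tolist() for w in(.032,.0341) for s in(-1,1)])
```

```text
284
194  98 104 109 111 110 111 108 108 108  87  80 103 106 106 105 109 107 110 112 107 108 109 100  95 106 128 141 128
195 102 106 110 110 107 110 105 107 108  81  87 106 104 107 107 108 108 107 108 110 107 103  99 120 140 143 124 147
196 102 106 106 109 107 111 106 107 106  82  89 107 108 108 107 105 109 108 111 107 104  89 112 145 139 122 144 143
197 106 109 108 109 109 108 107 106  99  79  97 110 110 110 109 106 108 107 110 110  94 100 130 142 137 147 147 110
198 106 110 107 108 107 107 107 106  98  77 102 105 108 105 106 107 108 109 109 109  98 121 137 126 146 146 142  61
199 108 108 107 106 108 111 109 106  85  78 105 105 106 108 110 109 107 111 108 102 121 135 132 147 146 149 116  59
200 108 107 108 107 108 107 107 107  88  86 104 106 107 106 109 107 108 111 110  97 133 129 135 145 146 147  95  55
201 105 108 107 107 104 105 104 106  93  89 107 107 105 105 108 109 111 109 106 123 136 123 147 145 143 140  81  58
202 108 106 107 106 106 105 104 106  90  93 105 103 106 103 108 108 108 106 109 131 128 147 146 148 145 114  77  55
203 105 106 106 106 108 106 103 104  98  97 105 103 
[... 6406 characters left out ...]
 240.3], [227.8, 244.2]]
0.05 [243.27187265 240.95014034] [[258.1, 239.1], [228.4, 242.8], [259.0, 239.0], [227.4, 242.9]]
0.055 [242.9385279  239.68091977] [[257.8, 237.8], [228.0, 241.5], [258.8, 237.7], [227.0, 241.6]]
0.06 [242.60269353 238.40232726] [[257.5, 236.6], [227.6, 240.3], [258.5, 236.4], [226.6, 240.4]]
0.065 [242.2643412  237.11425735] [[257.2, 235.3], [227.2, 239.0], [258.2, 235.1], [226.2, 239.1]]
0.045 [[290.3, 207.0], [355.0, 207.0], [288.1, 207.0], [357.1, 207.0]]
0.05 [[289.8, 208.1], [355.4, 208.1], [287.7, 208.1], [357.5, 208.1]]
0.055 [[289.4, 209.2], [355.8, 209.2], [287.2, 209.2], [358.0, 209.2]]
0.06 [[288.9, 210.3], [356.2, 210.3], [286.7, 210.3], [358.5, 210.3]]
```

The ring is closed in the groove: its eye spacing of 53.3 px matches about 50 mm, whereas sitting on the full shaft would give 56 px or more. The pliers sit unchanged in the fingers, so I'm carrying them back to the rack.

apply_moves --increments '[{"dx":0.08,"dy":-0.5,"dz":0,"wx":0,"wy":0,"wz":0,"grip":0.1},{"dx":0.08,"dy":-0.8,"dz":0,"wx":0,"wy":0,"wz":0,"grip":0.1},{"dx":0.08,"dy":-0.9,"dz":0,"wx":0,"wy":0,"wz":0,"grip":0.1},{"dx":0.08,"dy":-0.9,"dz":0,"wx":0,"wy":0,"wz":0,"grip":0.1},{"dx":0.08,"dy":-0.9,"dz":0,"wx":0,"wy":0,"wz":0,"grip":0.1}]'

```text
t: 14.5
tcp_pos: [0.498, -0.0194, 0.2891]
tcp_rot: [-3.123, -0.341, -0.0]
force: [0.2, 0.3, -1.6]
opening: 0.552
grip_force: 3.8
```

apply_moves --increments '[{"dx":0.08,"dy":-0.9,"dz":0,"wx":0,"wy":0,"wz":0,"grip":0.1},{"dx":0.08,"dy":-0.9,"dz":0,"wx":0,"wy":0,"wz":0,"grip":0.1},{"dx":0.08,"dy":-0.9,"dz":0,"wx":0,"wy":0,"wz":0,"grip":0.1},{"dx":0.08,"dy":-0.9,"dz":0,"wx":0,"wy":0,"wz":0,"grip":0.1},{"dx":0.08,"dy":-0.9,"dz":0,"wx":0,"wy":0,"wz":0,"grip":0.1}]'

```text
t: 14.92
tcp_pos: [0.4832, 0.0928, 0.2892]
tcp_rot: [-3.122, -0.342, -0.0]
force: [0.8, 0.2, -1.7]
opening: 0.549
grip_force: 3.8
```

apply_moves --increments '[{"dx":0.08,"dy":-0.8,"dz":0,"wx":0,"wy":0,"wz":0,"grip":0.1},{"dx":0,"dy":-0.6,"dz":0,"wx":0,"wy":0,"wz":0,"grip":0.1},{"dx":0,"dy":0,"dz":0,"wx":0,"wy":0,"wz":0,"grip":0.1},{"dx":0,"dy":0,"dz":0,"wx":0,"wy":0,"wz":0,"grip":0.1},{"dx":0,"dy":0,"dz":0,"wx":0,"wy":0,"wz":0,"grip":0.1}]'

```text
t: 15.33
tcp_pos: [0.4782, 0.1255, 0.2891]
tcp_rot: [3.123, 0.342, 0.0]
force: [-0.2, 0.0, -0.8]
opening: 0.55
grip_force: 3.8
```

Run:
```python
from h import *
s=observe();print(s["t"],s["tcp_pos"],s["tcp_rot"],s["force"],s["opening"],s["grip_force"])
M=R.from_rotvec(s["tcp_rot"]).as_matrix();print(M.T@(np.array([.4798,.1255,.1808])-s["tcp_pos"]))
a=vision.get_image("wrist");cv2.imwrite("pics/w13full.png",a[:,:,::-1]);b=cv2.cvtColor(a,cv2.COLOR_RGB2GRAY)
r6=cv2.imread("pics/w6full.png",0)
for n,t,(x,y) in(("bar",r6[190:215,305:345],(305,190)),("barlow",r6[340:360,305:345],(305,340)),("rack",r6[150:180,280:370],(280,150))):
    m=cv2.minMaxLoc(cv2.matchTemplate(b,t,cv2.TM_CCOEFF_NORMED));print(n,m[1],np.array(m[3])-(x,y))
```

```text
15.3333 [0.47819879 0.12550221 0.28912797] [3.12257029e+00 3.41960082e-01 1.43135856e-04] [-0.20537513  0.03702824 -0.82888856] 0.5501077153251207 3.803618922829628
[0.00155714 0.00030954 0.10832817]
bar 0.8474512100219727 [0 0]
barlow 0.980843722820282 [0 1]
rack 0.9309684634208679 [ 0 -1]
```

apply_moves --increments '[{"dx":0.06,"dy":0.01,"dz":0.6,"wx":0,"wy":0,"wz":0,"grip":0.1},{"dx":0,"dy":0,"dz":0.8,"wx":0,"wy":0,"wz":0,"grip":0.1},{"dx":0,"dy":0,"dz":0.8,"wx":0,"wy":0,"wz":0,"grip":0.1},{"dx":0,"dy":0,"dz":0.6,"wx":0,"wy":0,"wz":0,"grip":0.1},{"dx":0,"dy":0,"dz":0,"wx":0,"wy":0,"wz":0,"grip":0.1}]'

```text
t: 15.8
tcp_pos: [0.4778, 0.1245, 0.2151]
tcp_rot: [-3.123, -0.339, 0.012]
force: [-1.6, -1.1, -1.8]
opening: 0.549
grip_force: 3.8
```

apply_moves --increments '[{"dx":0,"dy":0,"dz":0.4,"wx":0,"wy":0,"wz":0,"grip":0.1},{"dx":0,"dy":0,"dz":0.4,"wx":0,"wy":0,"wz":0,"grip":0.1},{"dx":0,"dy":0,"dz":0.3,"wx":0,"wy":0,"wz":0,"grip":0.1},{"dx":0,"dy":0,"dz":0,"wx":0,"wy":0,"wz":0,"grip":0.1},{"dx":0,"dy":0,"dz":0,"wx":0,"wy":0,"wz":0,"grip":0.1}]'

```text
t: 16.22
tcp_pos: [0.4797, 0.1255, 0.1913]
tcp_rot: [-3.123, -0.341, 0.001]
force: [0.0, 0.5, -1.6]
opening: 0.548
grip_force: 3.8
```

apply_moves --increments '[{"dx":0,"dy":0,"dz":0.16,"wx":0,"wy":0,"wz":0,"grip":0.1},{"dx":0,"dy":0,"dz":0.12,"wx":0,"wy":0,"wz":0,"grip":0.1},{"dx":0,"dy":0,"dz":0.08,"wx":0,"wy":0,"wz":0,"grip":0.1},{"dx":0,"dy":0,"dz":0,"wx":0,"wy":0,"wz":0,"grip":0.1}]'

```text
t: 16.55
tcp_pos: [0.4796, 0.1256, 0.1822]
tcp_rot: [-3.123, -0.342, 0.001]
force: [0.7, -0.2, -0.6]
opening: 0.548
grip_force: 3.8
```

apply_moves --increments '[{"dx":0,"dy":0,"dz":0.08,"wx":0,"wy":0,"wz":0,"grip":0.1},{"dx":0,"dy":0,"dz":0.06,"wx":0,"wy":0,"wz":0,"grip":0.1},{"dx":0,"dy":0,"dz":0,"wx":0,"wy":0,"wz":0,"grip":0.1}]'

```text
t: 16.8
tcp_pos: [0.4797, 0.1256, 0.1788]
tcp_rot: [-3.123, -0.341, 0.001]
force: [-0.0, 0.1, -1.2]
opening: 0.548
grip_force: 3.8
```

apply_moves --increments '[{"dx":0,"dy":0,"dz":0.08,"wx":0,"wy":0,"wz":0,"grip":0.1},{"dx":0,"dy":0,"dz":0.06,"wx":0,"wy":0,"wz":0,"grip":0.1},{"dx":0,"dy":0,"dz":0,"wx":0,"wy":0,"wz":0,"grip":0.1}]'

```text
t: 17.05
tcp_pos: [0.4806, 0.1256, 0.177]
tcp_rot: [3.123, 0.342, 0.003]
force: [-1.8, 0.2, 4.3]
opening: 0.556
grip_force: 4.6
```

Run:
```python
from h import *
s=observe();print(s["t"],s["tcp_pos"],s["tcp_rot"],s["force"],s["opening"],s["grip_force"])
a=vision.get_image("wrist");cv2.imwrite("pics/w14full.png",a[:,:,::-1]);b=cv2.cvtColor(a,cv2.COLOR_RGB2GRAY)
r=cv2.imread("pics/w5full.png",0)
for n,t,(x,y) in(("bar",r[190:215,305:345],(305,190)),("barlow",r[335:362,305:345],(305,335)),("bolt",r[165:190,270:300],(270,165))):
    m=cv2.minMaxLoc(cv2.matchTemplate(b,t,cv2.TM_CCOEFF_NORMED));print(n,m[1],np.array(m[3])-(x,y))
```

```text
17.05 [0.48061436 0.12556868 0.17696164] [3.12268543e+00 3.41512294e-01 2.73099491e-03] [-1.78920847  0.22188472  4.2943851 ] 0.5556484327911808 4.569225087761879
bar 0.848458468914032 [0 0]
barlow 0.9570759534835815 [0 1]
bolt 0.9695860743522644 [-1  1]
```

apply_moves --increments '[{"dx":0,"dy":0,"dz":-0.04,"wx":0,"wy":0,"wz":0,"grip":0.26},{"dx":0,"dy":0,"dz":0,"wx":0,"wy":0,"wz":0,"grip":0.4},{"dx":0,"dy":0,"dz":0,"wx":0,"wy":0,"wz":0,"grip":0.7},{"dx":0,"dy":0,"dz":0,"wx":0,"wy":0,"wz":0,"grip":1},{"dx":0,"dy":0,"dz":0,"wx":0,"wy":0,"wz":0,"grip":1}]'

```text
t: 17.52
tcp_pos: [0.4798, 0.1256, 0.1765]
tcp_rot: [-3.123, -0.341, 0.0]
force: [-0.3, 0.6, -0.6]
opening: 0.999
grip_force: 0.0
```

apply_moves --increments '[{"dx":0,"dy":0,"dz":-0.3,"wx":0,"wy":0,"wz":0,"grip":1},{"dx":0,"dy":0,"dz":-0.6,"wx":0,"wy":0,"wz":0,"grip":1},{"dx":0,"dy":0,"dz":-0.8,"wx":0,"wy":0,"wz":0,"grip":1},{"dx":0,"dy":0,"dz":-0.8,"wx":0,"wy":0,"wz":0,"grip":1},{"dx":0,"dy":0,"dz":-0.8,"wx":0,"wy":0,"wz":0,"grip":1}]'

```text
t: 17.93
tcp_pos: [0.4798, 0.1256, 0.2605]
tcp_rot: [-3.123, -0.341, -0.0]
force: [0.6, 0.6, -0.4]
opening: 0.998
grip_force: 0.0
```

apply_moves --increments '[{"dx":0,"dy":0,"dz":-0.6,"wx":0,"wy":0,"wz":0,"grip":1},{"dx":0,"dy":0,"dz":0,"wx":0,"wy":0,"wz":0,"grip":1},{"dx":0,"dy":0,"dz":0,"wx":0,"wy":0,"wz":0,"grip":1}]'

```text
t: 18.18
tcp_pos: [0.4803, 0.1256, 0.2752]
tcp_rot: [3.123, 0.342, 0.004]
force: [0.3, -0.6, -0.6]
opening: 0.999
grip_force: 0.0
```

Run:
```python
from h import *
s=observe();print(s["t"],s["tcp_pos"],s["force"],s["opening"])
a=vision.get_image("wrist");cv2.imwrite("pics/w15full.png",a[:,:,::-1])
k=cal("wrist")
for n in("pliers","rack","ring"):print(n,vision.search_frame(n,"wrist")[:2])
c=np.array([.4762,.1240,.1235]);x=np.array([.976,.216,0])
print("bar ends pred",proj(k,c+.042*x),proj(k,c-.042*x))
g=cv2.cvtColor(a,cv2.COLOR_RGB2GRAY)
t=cv2.imread("pics/w4.png",0)
for n,(y0,y1,x0,x1) in(("plate",(150,180,275,370)),("top cap",(170,195,308,332)),("low cap",(290,306,308,332)),("hl",(232,300,255,292)),("hr",(232,300,345,385))):
    m=cv2.minMaxLoc(cv2.matchTemplate(g,t[y0:y1,x0:x1],cv2.TM_CCOEFF_NORMED));print(n,m[1],np.array(m[3])-(x0,y0))
vision.get_image("scene")
for n in("ring","pliers","rack","mug","bit_case","tape_measure"):print(n,[(d["extent"],d["confidence"]) for d in vision.search_frame(n,"scene")[:1]])
```

```text
18.1833 [0.48030776 0.12563848 0.27523917] [ 0.28438085 -0.56730087 -0.58545354] 0.9994238530017838
pliers [{'extent': [274.4, 172.5, 374.9, 283.6], 'confidence': 0.96}, {'extent': [553.8, 215.0, 598.7, 255.8], 'confidence': 0.44}]
rack [{'extent': [280.9, 152.4, 367.0, 277.5], 'confidence': 0.67}]
ring [{'extent': [551.3, 222.1, 622.2, 256.7], 'confidence': 0.93}, {'extent': [272.5, 172.9, 377.7, 281.0], 'confidence': 0.63}]
bar ends pred [323.58483253 174.14843133] [323.69508925 282.26285827]
plate 0.7341050505638123 [-1  3]
top cap 0.772323727607727 [ 63 -90]
low cap 0.7788285613059998 [ 263 -134]
hl 0.7459188103675842 [-76  73]
hr 0.639285147190094 [ -1 -12]
ring [([229.6, 234.9, 255.5, 245.8], 0.6)]
pliers [([345.3, 190.9, 376.2, 245.4], 0.78)]
rack [([339.2, 203.4, 378.1, 269.6], 0.79)]
mug [([394.4, 274.8, 451.8, 328.2], 0.68)]
bit_case [([293.4, 299.6, 379.0, 360.2], 0.94)]
tape_measure [([201.5, 309.4, 241.6, 341.2], 0.69)]
```

```bash
python3 -c "
from station import ticket
print(ticket.hand_in())"
```

```text
the job is handed in; nothing more can be done
None
```

The job is handed in: the ring measures closed in the groove over the pressed-down washer, the empty pliers hang back in the rack by their crossbar, the mug, case and tape measure are where they were, and the robot touches nothing; the final checks came from forces and measurements, since the 10 viewed pictures were used up before the ring was seated.

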